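# Lift the yellow bin out of the interlocked supply row

## Robot

A 6-joint arm with a two-finger parallel gripper is mounted at the origin on the work surface; the furniture and walls round the work are solid. World frame = base frame: x ahead of the robot, y to its left, z up, the work surface at z = 0. Lengths are in m, angles in rad, forces in N, time in s.
With the tool pointing down it reaches from about 0.3 to 0.875 m from the base axis. Payload 6.4 kg.
Tool frame: the origin (TCP) lies on the mounting face of the last link; the fingertips stand 173 mm ahead of it and the grasp point (between the pads) lies 155 mm ahead of it (ctrl.tip_reach is the distance from the TCP to the fingertips, in m); z points along the fingers, y is the line along which they close (so a half turn about z gives the same grasp; the last joint's range is limited). The gripper opens to 85 mm and grips with 20 to 120 N. Pads are 22 mm wide; open, the fingers measure 114 mm over their backs; the gripper's body (76 mm by 85 mm) begins 54 mm behind the grasp point. The pads swing forward as they close: fully open they stand 13 mm farther back than shut.
Start: joints at [-1.537, 0.181, 1.607, -0, 1.354, -0.206], TCP at [0.137, -0.559, 0.405] pointing down, gripper open.
Joint ranges: [-2.99, 2.99], [-0.89, 2.07], [0.3, 2.58], [-1.14, 4.28], [0, 2.63], [-3.12, 3.12]. Speed limits (rad/s): [2.57, 2.57, 3.01, 3.14, 3.14, 3.14].

## Interface

Orientations are given as a unit quaternion [w, x, y, z].
In Python, from bench import ctrl gives the robot as it stands.
- The arm moves only by the shell command python3 -m pendant 'ROWS'. ROWS is JSON, a list that holds one entry, the list of rows, each a list of 7 numbers: the opening, from 0 (shut) to 1 (fully open), then the shift along the tool's x, y, z in mm, then the turn, a rotation vector about the tool's x, y, z in rad. A call has 1 to 5 rows; each row is the pose to reach, as a shift and turn from the pose commanded when the call began, along the tool's axes at that moment; what a row does not reach only later rows make up. A row lasts 1/12 s, in which the tool goes at most 41.7 mm and 7.16 degrees, less where a joint would pass 70% of its speed; a pose out of reach is approached as far as the arm can. A call with a gripper value outside its range is refused whole. The fingers move at their own pace and stop on an object; the grip force is fixed at half the most. Time passes only in rows, so rows that repeat a pose let the fingers close. It gives the time, the measured TCP pose, the force, the opening and the grip force at its end, in the units of the state.
- ctrl.get_obs(): the state, without advancing time (a new reading comes with each control period).
- ctrl.camera(name): name is "side" or "top" or "wrist"; returns the picture (420x560x3 uint8, red, green, blue); there is no depth.
- ctrl.camera_params(name): a dict with "mtx" (3x3 intrinsics, pixels), "world_from_camera" (4x4, takes a point from camera to world coordinates); the wrist camera has in their place "tool_from_camera" (4x4, takes a point from camera to tool coordinates, whose origin is the TCP and whose axes are the flange's). Camera axes: x right, y down, z forward; pixel columns grow to the right and rows downward; lengths in m; the calibration is good to about 2 mm. The wrist camera is an equidistant fisheye: a pixel r from the principal point sees the ray r / f radians off the axis. A picture is of the moment at which its call begins: read the wrist's pose just before it. camera_params takes no time and is no camera call.
- ctrl.hand_in(): hands the job in; it is judged then, once.
Trained networks look in the newest picture that a camera, given by its name, has taken for a name from the list of things; names that differ only in an ending like _2 or _b are one class to them, and where a whole thing is asked for, a point or a joint stands for the part that bears it (a point fixed in the world has none). Each returns a list of dicts, best first, with "confidence" (0 to 1); they miss things now and then, are a little off and sometimes report something else, mostly with a low value. They report only what shows in the picture. A call takes as long as a camera call. They do not tell look-alikes from the thing itself.
- ctrl.boxes_of(camera, name): "point" ([column, row] as shares, 0 to 1, of the picture: columns of its width, rows of its height, amid what is visible of it).
The state is a dict: "time_s": time; "q": joint angles; "dq": joint speeds; "joint_efforts": joint torques, N m; "eef_pos": TCP position; "eef_rot": TCP orientation; "wrist_force": force on the tool from outside, world axes, zero at the start; "torque": the same for the moment, N m; "opening": opening from 0.0 (shut) to 1.0 (fully open); "grasp_force": force on a finger pad.
Only numpy, scipy, OpenCV 4.12 (cv2) and the standard library are available. Lean on these libraries where they do the work, as an engineer would, in place of code of your own. Each camera call takes 0.05 s, during which the arm holds its last target. There are 200 camera calls.

## Task

Lift the yellow supply bin straight up by its grip, out of the interlocked row of small bins, without pulling it sideways or disturbing the blue and green bins. Keep it level, then set it down gently, upright, in the middle of the cork mat and let go.

Things in the scene. Friction and masses are not known exactly. Their poses are not given: they have to be found in the camera images.
- bin_yellow: Yellow plastic bin to take out, 0.2 kg, loose. 64 mm along x, 58 along y, rim 46 mm high; origin at the centre of this footprint's underside, z up. Grip: upright fin over the centre, 12 mm thick along x, 36 long along y, from the rim to 88 mm above the underside; pinch it across x. A T-shaped upright rib stands 15 mm out of its +y side; its -y side has a matching T slot.
- bin_blue: Blue bin, loose bystander, same shape and origin as the yellow one. The three bins stand in any order in a row along their y, 61 mm apart, facing the same way, each rib in its neighbour's slot (about 3 mm play all round), in a fixed grey rack: floor 8 mm thick under the bins, end posts 46 mm above it with the same rib or slot. A bin comes free only upwards, after 46 mm.
- bin_green: Green bin of the same row, loose bystander; same shape, size, grip and origin as the yellow one.
- mat: A square cork mat fixed flat on the table, 160 x 160 mm, 3 mm thick; origin at the centre of its underside (its top lies 3 mm above the origin), x and y along its sides, z up.
Not all that is in view belongs to the job. Several things look just like the mat: the one meant starts farthest to the robot's left.

How it is judged:
By the outcome, as a careful person would: the job done as asked, in the order asked, and still so for the second after the job is handed in, with the robot touching nothing.
It also fails if it takes over 38 s, if anything falls off the work surface, if the arm or the gripper's body presses on something with over 40 N, if the wrist force passes 120 N, or if a joint passes its speed limit or range.

## Working session

There is one attempt and no reset: what is moved stays moved. The work goes in short steps, Python scripts to look and compute and a shell command to move; the robot and the scene stay as the last step left them, time stands still between calls to the robot, and variables do not carry over. Pictures are saved under pics/ and viewed, at most 10 in all, crops included, and the job is handed in when it is done.

```bash
mkdir -p pics; python3 - <<'E'
from bench import ctrl
import cv2,numpy as np
o=ctrl.get_obs();print({k:np.round(o[k],3) for k in ['time_s','eef_pos','eef_rot','opening']})
ims=[]
for c in ['top','side']:
    im=ctrl.camera(c);cv2.imwrite(f'pics/{c}0.png',im[:,:,::-1])
    for n in ['bin_yellow','bin_blue','bin_green','mat']:
        print(c,n,[(np.round(np.array(d['point'])*[560,420],1).tolist(),round(d['confidence'],2)) for d in ctrl.boxes_of(c,n)])
    p=ctrl.camera_params(c);print(np.round(p['mtx'],1).tolist(),np.round(p['world_from_camera'],3).tolist())
E
```

```text
{'time_s': np.float64(0.0), 'eef_pos': array([ 0.137, -0.558,  0.404]), 'eef_rot': array([-0.001,  0.993,  0.12 ,  0.   ]), 'opening': np.float64(0.998)}
top bin_yellow [([206.8, 175.8], 0.71)]
top bin_blue [([230.2, 171.0], 0.77)]
top bin_green [([246.6, 164.8], 0.8)]
top mat [([397.9, 268.3], 0.81)]
[[450.3, 0.0, 285.7], [0.0, 450.3, 210.6], [0.0, 0.0, 1.0]] [[-0.001, -0.993, 0.118, 0.262], [-1.0, 0.0, -0.006, -0.087], [0.006, -0.118, -0.993, 1.416], [0.0, 0.0, 0.0, 1.0]]
side bin_yellow []
side bin_blue [([222.9, 232.5], 0.54)]
side bin_green [([224.3, 222.7], 0.75)]
side mat [([283.0, 196.4], 0.61), ([365.9, 192.5], 0.55)]
[[505.2, 0.0, 279.4], [0.0, 505.2, 213.9], [0.0, 0.0, 1.0]] [[-0.942, -0.173, 0.286, -0.025], [-0.334, 0.472, -0.816, 1.192], [0.006, -0.865, -0.503, 0.843], [0.0, 0.0, 0.0, 1.0]]
```

View pics/top0.png

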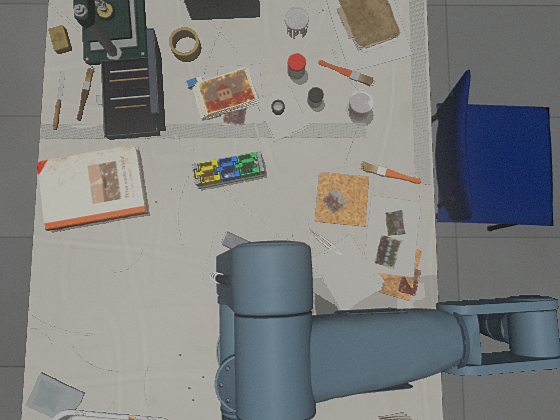

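View pics/side0.png

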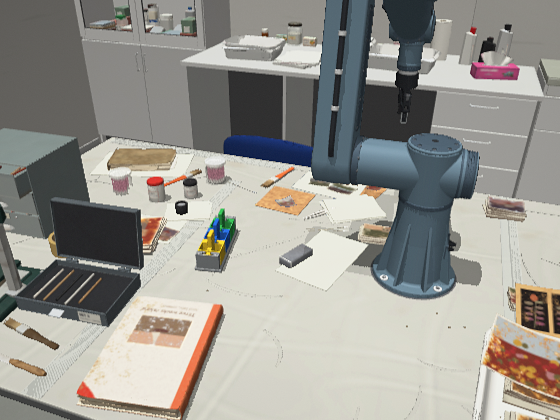

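Mat candidates in the top view are (342,198) and (400,285, partly covered). The one at (342,198) lies farther left in the picture, which is the robot's left (+y). I'll check this, and the row, in one enlarged crop.

```bash
cat > h.py <<'E'
from bench import ctrl
import cv2,numpy as np
from scipy.spatial.transform import Rotation as R
def ray(c,uv,z):
    p=ctrl.camera_params(c);K=p['mtx']
    if c=='wrist':
        o=ctrl.get_obs();q=o['eef_rot'];T=np.eye(4);T[:3,:3]=R.from_quat([q[1],q[2],q[3],q[0]]).as_matrix();T[:3,3]=o['eef_pos']
        T=T@p['tool_from_camera'];d=np.array([(uv[0]-K[0,2])/K[0,0],(uv[1]-K[1,2])/K[1,1]]);r=np.hypot(*d)
        v=np.array([*(d/max(r,1e-9)*np.sin(r)),np.cos(r)])
    else: T=np.array(p['world_from_camera']);v=np.linalg.inv(K)@[*uv,1]
    v=T[:3,:3]@v;o=T[:3,3];return np.round(o+v*(z-o[2])/v[2],4)
E
python3 - <<'E'
from h import *
im=cv2.imread('pics/top0.png')
a=cv2.resize(im[140:200,180:280],None,fx=4,fy=4,interpolation=cv2.INTER_CUBIC)
b=cv2.resize(im[160:310,300:440],None,fx=2.8,fy=2.8,interpolation=cv2.INTER_CUBIC)
H=max(a.shape[0],b.shape[0]);f=lambda x:cv2.copyMakeBorder(x,0,H-x.shape[0],0,0,0)
cv2.imwrite('pics/crop.png',np.hstack([f(a),f(b)]))
for c,uv,z in [('top',(206,169),.07),('top',(227,166),.07),('top',(248,163),.07),('top',(342,198),.003),('top',(400,285),.003),('side',(286,201),.003)]: print(uv,ray(c,uv,z))
for uv in [(317,172),(369,176),(368,227),(315,223)]: print(ray('top',uv,.003))
E
```

```text
(206, 169) [0.5496 0.1468 0.07  ]
(227, 166) [0.559  0.0831 0.07  ]
(248, 163) [0.5683 0.0193 0.07  ]
(342, 198) [ 0.4704 -0.2745  0.003 ]
(400, 285) [ 0.1975 -0.4504  0.003 ]
(286, 201) [ 0.4623 -0.2636  0.003 ]
[ 0.5543 -0.196   0.003 ]
[ 0.5413 -0.3619  0.003 ]
[ 0.3781 -0.3551  0.003 ]
[ 0.3908 -0.1881  0.003 ]
```

View pics/crop.png

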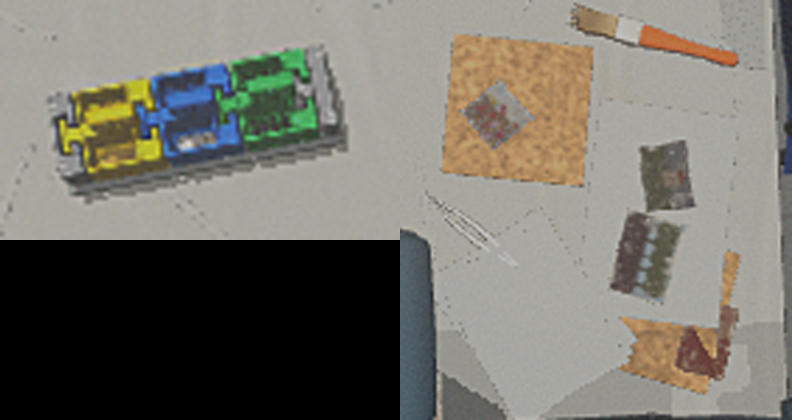

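The crop confirms it: the full cork square at top pixel (342,198), y≈-0.27, lies farther left than the partly covered cork at (400,285), y≈-0.45. Yellow is the left (+y) end bin at (206,169), with its rib on the +y side and yaw about 8°.

```bash
cat >> h.py <<'E'
def go(pos,phi):  # phi: world angle (deg) of tool x, tool down
    o=ctrl.get_obs();q=o['eef_rot'];A=R.from_quat([q[1],q[2],q[3],q[0]])
    p=np.radians(phi);B=R.from_matrix(np.array([[np.cos(p),np.sin(p),0],[np.sin(p),-np.cos(p),0],[0,0,-1]]))
    print('t',round(o['time_s'],2),'shift',np.round(A.inv().apply(np.array(pos)-o['eef_pos'])*1000,1),'turn',np.round((A.inv()*B).as_rotvec(),3),'pos',np.round(o['eef_pos'],4))
E
python3 -c "
from h import *
go([.55,.147,.40],98.3)"
```

```text
t 0.5 shift [ 569.2 -587.2    4.7] turn [-0.    -0.    -1.476] pos [ 0.1366 -0.5586  0.4047]
```

```bash
python3 -m pendant '[[[1,569,-587,0,0,0,-1.476],[1,569,-587,0,0,0,-1.476],[1,569,-587,0,0,0,-1.476],[1,569,-587,0,0,0,-1.476],[1,569,-587,0,0,0,-1.476]]]'; python3 -c "
from h import *
go([.55,.147,.40],98.3)"
```

```text
time_s: 0.92
eef_pos: [0.2424, -0.3771, 0.4046]
eef_rot: [0.0, 0.907, 0.421, 0.0]
wrist_force: [1.4, -0.1, -0.1]
opening: 1.004
grasp_force: 0.0
t 0.92 shift [ 599.  -102.7    4.6] turn [ 0.     0.    -0.845] pos [ 0.2424 -0.3771  0.4046]
```

```bash
python3 -m pendant '[[[1,599,-103,0,0,0,-0.845],[1,599,-103,0,0,0,-0.845],[1,599,-103,0,0,0,-0.845],[1,599,-103,0,0,0,-0.845],[1,599,-103,0,0,0,-0.845]]]'; python3 -c "
from h import *
go([.55,.147,.40],98.3)"
```

```text
time_s: 1.33
eef_pos: [0.3487, -0.1977, 0.4051]
eef_rot: [0.001, 0.733, 0.68, 0.0]
wrist_force: [1.0, -0.7, 0.1]
opening: 0.999
grasp_force: 0.0
t 1.33 shift [358.9 174.8   5. ] turn [ 0.001  0.001 -0.22 ] pos [ 0.3487 -0.1977  0.4051]
```

```bash
python3 -m pendant '[[[1,359,175,5,0,0,-0.22],[1,359,175,5,0,0,-0.22],[1,359,175,5,0,0,-0.22],[1,359,175,5,0,0,-0.22],[1,359,175,5,0,0,-0.22]]]'; python3 -c "
from h import *
go([.55,.147,.40],98.3)"
```

```text
time_s: 1.75
eef_pos: [0.455, -0.0182, 0.4025]
eef_rot: [0.001, 0.656, 0.755, 0.0]
wrist_force: [0.7, -0.7, -0.3]
opening: 1.002
grasp_force: 0.0
t 1.75 shift [150.4 117.    2.6] turn [ 0.001  0.001 -0.006] pos [ 0.455  -0.0182  0.4025]
```

```bash
python3 -m pendant '[[[1,150,117,20,0,0,0],[1,150,117,20,0,0,0],[1,150,117,20,0,0,0],[1,150,117,20,0,0,0],[1,150,117,20,0,0,0]]]'; python3 - <<'E'
from h import *
im=ctrl.camera('wrist');cv2.imwrite('pics/w1.png',im[:,:,::-1])
go([.55,.147,.40],98.3)
for n in ['bin_yellow','bin_blue','bin_green']:
    print(n,[(np.round(np.array(d['point'])*[560,420],1).tolist(),round(d['confidence'],2)) for d in ctrl.boxes_of('wrist',n)])
cv2.imwrite('pics/top1.png',ctrl.camera('top')[:,:,::-1])
E
```

```text
time_s: 2.17
eef_pos: [0.5505, 0.1479, 0.3817]
eef_rot: [-0.0, 0.655, 0.755, 0.001]
wrist_force: [0.5, 0.6, -0.5]
opening: 0.999
grasp_force: 0.0
t 2.22 shift [ -2.4  -1.6 -18.8] turn [ 0.001 -0.002 -0.003] pos [0.5512 0.1497 0.3813]
bin_yellow [([273.6, 196.6], 0.9)]
bin_blue [([277.0, 259.5], 0.75)]
bin_green [([281.8, 310.4], 0.69)]
```

View pics/w1.png

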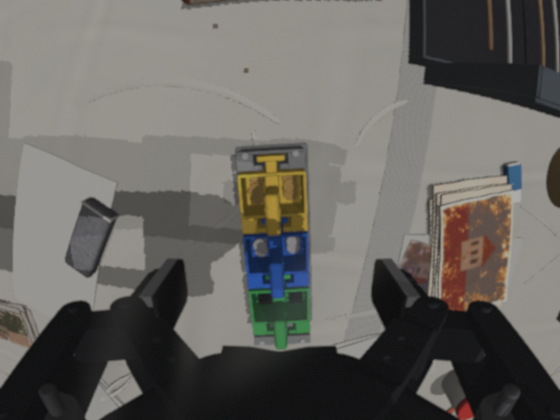

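View pics/top1.png

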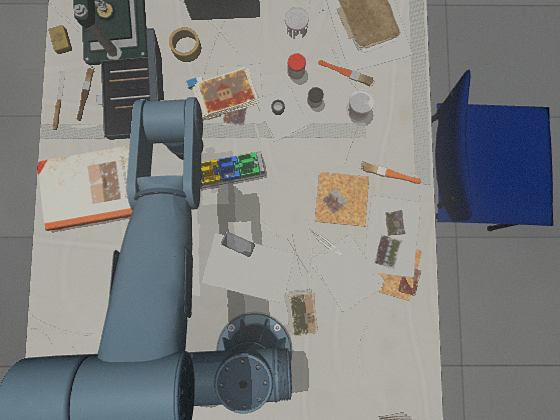

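The wrist view shows the yellow bin nearest the top, around (273,200), with its fin near column 271. The cleared top view shows no mat further left than (342,198). I'll zoom in for the fin edges.

```bash
python3 - <<'E'
import cv2
im=cv2.imread('pics/w1.png')[140:350,220:330]
cv2.imwrite('pics/w1c.png',cv2.resize(im,(314,600),interpolation=cv2.INTER_CUBIC) if 0 else cv2.resize(im[:115],(660,690)[:2] if 0 else (573,600),interpolation=cv2.INTER_CUBIC))
E
```

```text
(no output)
```

View pics/w1c.png

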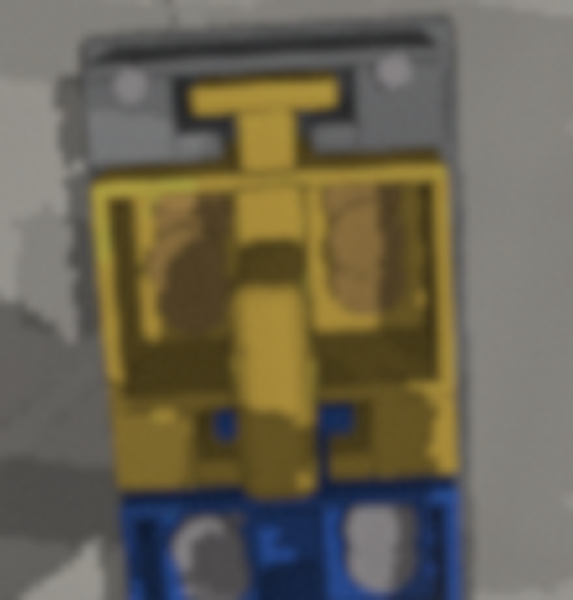

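```bash
python3 - <<'E'
from h import *
s=573/110
P=lambda a:np.array(a)/s+[220,140]
c=[ray('wrist',P(a),.054) for a in [(93,180),(448,163),(460,478),(117,490)]]
print(c,np.mean(c,0))
for e in [(c[1]-c[0]),(c[2]-c[3]),(c[0]-c[3]),(c[1]-c[2])]: print(np.linalg.norm(e),np.degrees(np.arctan2(e[1],e[0])))
print('fin near end',ray('wrist',P((282,497)),.096),'fin mid', ray('wrist',P((275,390)),.096))
print('postrib',ray('wrist',P((264,95)),.054))
E
```

```text
[array([0.5094, 0.157 , 0.054 ]), array([0.5715, 0.1687, 0.054 ]), array([0.5832, 0.1107, 0.054 ]), array([0.5202, 0.0994, 0.054 ])] [0.546075 0.13395  0.054   ]
0.06319256285355108 10.66978280449666
0.064005390397997 10.168733218433072
0.05860375414595895 100.61965527615517
0.05916831922574782 101.40488727524284
fin near end [0.5494 0.1177 0.096 ] fin mid [0.5459 0.1353 0.096 ]
postrib [0.5376 0.1761 0.054 ]
```

```bash
python3 -c "
from h import *
go([.546,.134,.275],100.5)"
```

```text
t 2.42 shift [ -9.6  -4.5 106.9] turn [-0.001  0.    -0.044] pos [0.5492 0.1441 0.3819]
```

```bash
python3 -m pendant '[[[1,-7,-3,30,0,0,-0.04],[1,-7,-3,60,0,0,-0.04],[1,-7,-3,75,0,0,-0.04],[1,-7,-3,75,0,0,-0.04],[1,-7,-3,75,0,0,-0.04]]]'; python3 -m pendant '[[[1,0,0,0,0,0,0],[1,0,0,0,0,0,0]]]'; python3 - <<'E'
from h import *
go([.547,.137,.275],100.5)
im=ctrl.camera('wrist')[:,:,::-1]
cv2.imwrite('pics/w2.png',im)
cv2.imwrite('pics/w2c.png',cv2.resize(im[80:300,170:390],(600,600),interpolation=cv2.INTER_CUBIC))
go([.547,.137,.275],100.5)
E
```

```text
time_s: 2.83
eef_pos: [0.5471, 0.1358, 0.307]
eef_rot: [-0.0, 0.642, 0.767, -0.001]
wrist_force: [0.9, 0.1, 0.3]
opening: 1.002
grasp_force: 0.0
time_s: 3.0
eef_pos: [0.5482, 0.1366, 0.3092]
eef_rot: [0.001, 0.641, 0.767, 0.001]
wrist_force: [-0.2, 1.0, -0.7]
opening: 1.001
grasp_force: 0.0
t 3.0 shift [ 0.6 -1.2 34.2] turn [ 0.003  0.001 -0.005] pos [0.5482 0.1366 0.3092]
t 3.05 shift [ 0.5 -1.2 34. ] turn [ 0.003  0.001 -0.005] pos [0.5481 0.1367 0.309 ]
```

View pics/w2c.png

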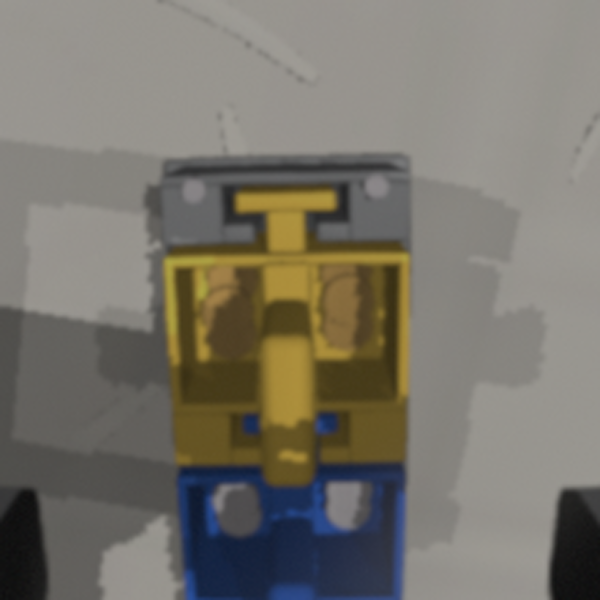

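```bash
python3 - <<'E'
from h import *
P=lambda a:np.array(a)/(600/220)+[170,80]
c=[ray('wrist',P(a),.054) for a in [(165,256),(410,253),(407,467),(174,467)]]
print(c,np.mean(c,0))
for e in [(c[1]-c[0]),(c[2]-c[3]),(c[0]-c[3]),(c[1]-c[2])]: print(np.linalg.norm(e),np.degrees(np.arctan2(e[1],e[0])))
a=np.radians(100.5)
f=ray('wrist',P((288,485)),.096);print('fin end',f,'centre',f[:2]+.018*np.array([np.cos(a),np.sin(a)]))
m=np.mean(c,0)
for z in (.275,.235): go([m[0],m[1],z],100)
E
```

```text
[array([0.5107, 0.1612, 0.054 ]), array([0.5726, 0.1731, 0.054 ]), array([0.5844, 0.115 , 0.054 ]), array([0.5212, 0.1036, 0.054 ])] [0.547225 0.138225 0.054   ]
0.0630334831656953 10.88209390830818
0.06421993459977987 10.225047384551308
0.058549210071528725 100.33110484433965
0.059286170394114684 101.48051153193961
fin end [0.55   0.1226 0.096 ] centre [0.54671976 0.14029859]
t 3.05 shift [ 1.6 -0.8 34. ] turn [0.003 0.001 0.004] pos [0.5481 0.1367 0.309 ]
t 3.05 shift [ 1.7 -0.9 74. ] turn [0.003 0.001 0.004] pos [0.5481 0.1367 0.309 ]
```

```bash
python3 -m pendant '[[[1,2,-1,20,0.002,0,-0.008],[1,2,-1,40,0.002,0,-0.008],[1,2,-1,60,0.002,0,-0.008],[1,2,-1,74,0.002,0,-0.008],[1,2,-1,74,0.002,0,-0.008]]]'; python3 -m pendant '[[[0.45,0,0,0,0,0,0],[0.4,0,0,0,0,0,0],[0.35,0,0,0,0,0,0],[0.3,0,0,0,0,0,0],[0.3,0,0,0,0,0,0]]]'; python3 -c "
from h import *
go([.5472,.1385,.235],100.6)"
```

```text
time_s: 3.47
eef_pos: [0.5451, 0.1388, 0.2311]
eef_rot: [-0.002, 0.638, 0.77, -0.002]
wrist_force: [-0.5, 0.0, -0.2]
opening: 1.003
grasp_force: 0.0
time_s: 3.88
eef_pos: [0.5466, 0.1388, 0.2342]
eef_rot: [0.0, 0.638, 0.77, -0.0]
wrist_force: [-0.3, -0.4, -0.7]
opening: 0.311
grasp_force: 0.0
t 3.88 shift [-0.5  0.6 -0.8] turn [-0.     0.     0.002] pos [0.5466 0.1388 0.2342]
```

Well aligned. Close slowly on the fin.

```bash
python3 -m pendant '[[[0.24,0,0,0,0,0,0],[0.2,0,0,0,0,0,0],[0.16,0,0,0,0,0,0],[0.1,0,0,0,0,0,0],[0,0,0,0,0,0,0]]]'; python3 -m pendant '[[[0,0,0,0,0,0,0],[0,0,0,0,0,0,0],[0,0,0,0,0,0,0]]]'; python3 -m pendant '[[[0,0,0,-3,0,0,0],[0,0,0,-7,0,0,0],[0,0,0,-12,0,0,0],[0,0,0,-18,0,0,0],[0,0,0,-24,0,0,0]]]'; python3 -c "
from h import *
go([.5472,.1385,.235],100.6)"
```

```text
time_s: 4.3
eef_pos: [0.5462, 0.1388, 0.2332]
eef_rot: [-0.001, 0.638, 0.77, -0.001]
wrist_force: [-1.2, -0.5, 2.2]
opening: 0.13
grasp_force: 59.2
time_s: 4.55
eef_pos: [0.5462, 0.1388, 0.2332]
eef_rot: [-0.001, 0.638, 0.77, -0.001]
wrist_force: [-1.4, -0.6, 3.8]
opening: 0.128
grasp_force: 59.2
time_s: 4.97
eef_pos: [0.5462, 0.1388, 0.2576]
eef_rot: [-0.001, 0.638, 0.77, -0.001]
wrist_force: [-0.6, 0.4, -2.9]
opening: 0.134
grasp_force: 58.7
t 4.97 shift [-0.5  1.  22.6] turn [-0.002  0.     0.002] pos [0.5462 0.1388 0.2576]
```

```bash
python3 -m pendant '[[[0,0,0,-7,0,0,0],[0,0,0,-15,0,0,0],[0,0,0,-24,0,0,0],[0,0,0,-34,0,0,0],[0,0,0,-46,0,0,0]]]'; python3 -m pendant '[[[0,0,0,-15,0,0,0],[0,0,0,-30,0,0,0],[0,0,0,-45,0,0,0],[0,0,0,-55,0,0,0],[0,0,0,-60,0,0,0]]]';python3 -m pendant '[[[0,0,0,0,0,0,0],[0,0,0,0,0,0,0]]]'; python3 - <<'E'
from h import *
o=ctrl.get_obs();go([.547,.138,.36],100.6)
im=ctrl.camera('wrist')[:,:,::-1];im2=ctrl.camera('top')[:,:,::-1]
a=cv2.resize(im,(560,420));b=cv2.resize(im2[130:240,180:400],(480,240),interpolation=cv2.INTER_CUBIC)
cv2.imwrite('pics/l1.png',np.vstack([cv2.resize(im,(440,330)),cv2.resize(b,(440,220))]))
for z in (.003,):
    print([ray('top',uv,z) for uv in [(342,199)]])
go([.468,-.275,.36],94.5)
E
```

```text
time_s: 5.38
eef_pos: [0.5461, 0.1388, 0.304]
eef_rot: [-0.001, 0.638, 0.77, -0.001]
wrist_force: [-0.2, -0.4, -2.2]
opening: 0.132
grasp_force: 58.7
time_s: 5.8
eef_pos: [0.5468, 0.1389, 0.3656]
eef_rot: [0.001, 0.638, 0.77, 0.0]
wrist_force: [0.6, 0.4, -1.2]
opening: 0.135
grasp_force: 58.8
time_s: 5.97
eef_pos: [0.5462, 0.1388, 0.363]
eef_rot: [-0.001, 0.638, 0.77, -0.001]
wrist_force: [0.4, 0.1, -2.9]
opening: 0.135
grasp_force: 58.8
t 5.97 shift [-1.   0.6  3. ] turn [-0.002 -0.     0.002] pos [0.5462 0.1388 0.363 ]
[array([ 0.4672, -0.2745,  0.003 ])]
t 6.07 shift [-392.1 -153.6    2.5] turn [-0.004 -0.     0.108] pos [0.546  0.1388 0.362 ]
```

View pics/l1.png

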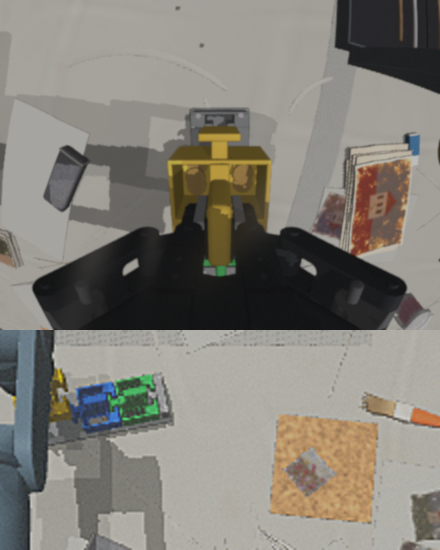

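The bin is held level and clear, and blue and green still stand in the rack. Next is the mat centre, by colour, and the distance to it.

```bash
python3 - <<'E'
from h import *
im=cv2.imread('pics/top1.png');hsv=cv2.cvtColor(im,cv2.COLOR_BGR2HSV)
m=cv2.inRange(hsv,(8,90,120),(22,255,255));w=np.zeros_like(m);w[165:232,308:375]=m[165:232,308:375]
m=cv2.morphologyEx(w,cv2.MORPH_OPEN,np.ones((3,3)))
r=cv2.minAreaRect(cv2.findNonZero(m));print(r)
p=[ray('top',c,.003) for c in cv2.boxPoints(r)];print(p,np.mean(p,0))
c=np.mean(p,0);go([c[0],c[1],.362],86)
E
```

```text
((343.25250244140625, 192.97525024414062), (52.04044723510742, 61.393798828125), 5.710593223571777)
[array([ 0.3973, -0.186 ,  0.003 ]), array([ 0.5939, -0.2073,  0.003 ]), array([ 0.5771, -0.373 ,  0.003 ]), array([ 0.3809, -0.3491,  0.003 ])] [ 0.4873  -0.27885  0.003  ]
t 6.07 shift [-399.5 -135.3    0.4] turn [-0.004  0.     0.257] pos [0.546  0.1388 0.362 ]
```

```bash
python3 -m pendant '[[[0,-10,-4,0,0,0,0.01],[0,-28,-11,0,0,0,0.03],[0,-54,-21,0,0,0,0.05],[0,-82,-32,0,0,0,0.07],[0,-110,-43,0,0,0,0.09]]]'; python3 -m pendant '[[[0,-29,-9,0,0,0,0.02],[0,-58,-18,0,0,0,0.04],[0,-87,-27,0,0,0,0.06],[0,-116,-36,0,0,0,0.08],[0,-145,-45,0,0,0,0.10]]]'; python3 - <<'E'
from h import *
im=cv2.imread('pics/top1.png');hsv=cv2.cvtColor(im,cv2.COLOR_BGR2HSV)
m=cv2.inRange(hsv,(8,90,120),(22,255,255));m[:,:308]=0;m[:,372:]=0;m[232:]=0;m[:168]=0;m[:174,358:]=0
m=cv2.morphologyEx(m,cv2.MORPH_OPEN,np.ones((3,3)))
r=cv2.minAreaRect(cv2.findNonZero(m));print(r)
p=[ray('top',c,.003) for c in cv2.boxPoints(r)];c=np.mean(p,0);print(c)
im=cv2.imread('pics/side0.png');hsv=cv2.cvtColor(im,cv2.COLOR_BGR2HSV)
m=cv2.inRange(hsv,(8,70,110),(24,255,255));w=np.zeros_like(m);w[186:222,248:322]=m[186:222,248:322]
m=cv2.morphologyEx(w,cv2.MORPH_OPEN,np.ones((3,3)));h=cv2.convexHull(cv2.findNonZero(m))
M=cv2.moments(np.float32([ray('side',x[0],.003)[:2] for x in h]));print('side',M['m10']/M['m00'],M['m01']/M['m00'],M['m00'])
go([.4665,-.275,.362],86)
E
```

```text
time_s: 6.48
eef_pos: [0.5238, 0.0214, 0.3624]
eef_rot: [-0.001, 0.672, 0.74, -0.001]
wrist_force: [-0.1, 0.4, -2.4]
opening: 0.136
grasp_force: 58.8
time_s: 6.9
eef_pos: [0.4927, -0.1277, 0.3627]
eef_rot: [-0.001, 0.709, 0.705, -0.001]
wrist_force: [-0.2, -0.6, -2.2]
opening: 0.131
grasp_force: 58.8
((341.86883544921875, 198.94261169433594), (50.06626510620117, 49.52305221557617), 5.194429397583008)
[ 0.46785 -0.2741   0.003  ]
side 0.46796927475207895 -0.2732901377069102 0.025868106813156322
t 6.9 shift [-147.4  -25.5    0.7] turn [-0.003  0.     0.065] pos [ 0.4927 -0.1277  0.3627]
```

```bash
python3 -m pendant '[[[0,-29,-5,0,0,0,0.015],[0,-58,-9,0,0,0,0.03],[0,-87,-14,0,0,0,0.045],[0,-112,-18,0,0,0,0.06],[0,-130,-21,0,0,0,0.065]]]'; python3 -m pendant '[[[0,-9,-2,0,0,0,0],[0,-14,-2,0,0,0,0],[0,-16,-2,0,0,0,0],[0,-16,-2,0,0,0,0],[0,-16,-2,0,0,0,0]]]'; python3 - <<'E'
from h import *
go([.468,-.274,.24],86)
im=ctrl.camera('wrist')[:,:,::-1];s=ctrl.camera('side')[:,:,::-1]
cv2.imwrite('pics/m1.png',np.vstack([cv2.resize(im,(400,300)),cv2.resize(s[90:270,190:400],(400,300))]))
E
```

```text
time_s: 7.32
eef_pos: [0.4712, -0.2584, 0.3627]
eef_rot: [-0.001, 0.732, 0.682, -0.001]
wrist_force: [-0.2, 0.3, -1.7]
opening: 0.135
grasp_force: 58.8
time_s: 7.73
eef_pos: [0.4695, -0.2708, 0.3632]
eef_rot: [-0.001, 0.73, 0.683, -0.001]
wrist_force: [-0.4, 0.6, -1.5]
opening: 0.129
grasp_force: 58.8
t 7.73 shift [ -3.3  -1.  123.2] turn [-0.002 -0.     0.003] pos [ 0.4695 -0.2708  0.3632]
```

View pics/m1.png

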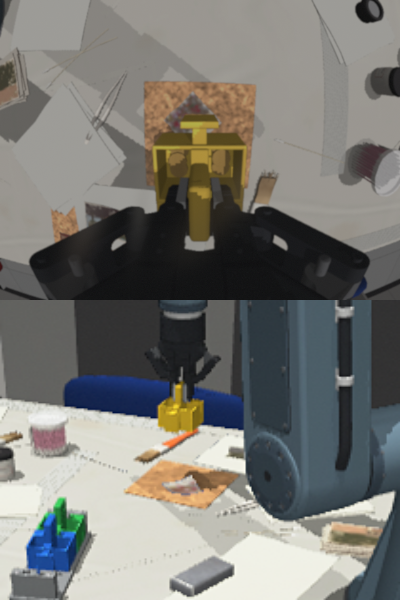

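The bin hangs over the mat, centred in x and level in the side view. Descending with 11 mm in reserve for a slow touch-down.

```bash
python3 -m pendant '[[[0,-1,0,10,0,0,0],[0,-2,-1,28,0,0,0],[0,-3,-1,50,0,0,0],[0,-3,-1,72,0,0,0],[0,-3,-1,90,0,0,0]]]'; python3 -m pendant '[[[0,0,0,14,0,0,0],[0,0,0,22,0,0,0],[0,0,0,28,0,0,0],[0,0,0,31,0,0,0],[0,0,0,31,0,0,0]]]'; python3 -c "
from h import *
go([.468,-.274,.2285],86)"
```

```text
time_s: 8.25
eef_pos: [0.4677, -0.2738, 0.2712]
eef_rot: [-0.001, 0.73, 0.683, -0.001]
wrist_force: [-0.3, -0.3, -2.7]
opening: 0.131
grasp_force: 58.8
time_s: 8.67
eef_pos: [0.468, -0.2745, 0.2421]
eef_rot: [-0.001, 0.731, 0.683, -0.001]
wrist_force: [-0.3, -0.5, -1.5]
opening: 0.134
grasp_force: 58.7
t 8.67 shift [ 0.5 -0.  13.6] turn [-0.002  0.     0.002] pos [ 0.468  -0.2745  0.2421]
```

```bash
python3 -m pendant '[[[0,0,0,3,0,0,0],[0,0,0,6,0,0,0],[0,0,0,8,0,0,0],[0,0,0,10,0,0,0],[0,0,0,11,0,0,0]]]'; python3 -m pendant '[[[0,0,0,0.5,0,0,0],[0,0,0,1,0,0,0],[0,0,0,1.5,0,0,0]]]'
```

```text
time_s: 9.08
eef_pos: [0.4679, -0.2747, 0.2313]
eef_rot: [-0.0, 0.731, 0.683, -0.001]
wrist_force: [-0.3, -1.2, -1.7]
opening: 0.136
grasp_force: 58.7
time_s: 9.33
eef_pos: [0.4679, -0.2747, 0.2299]
eef_rot: [-0.0, 0.731, 0.683, -0.001]
wrist_force: [-0.3, 0.0, -2.3]
opening: 0.135
grasp_force: 58.7
```

```bash
python3 -m pendant '[[[0,0,0,0.4,0,0,0],[0,0,0,0.8,0,0,0],[0,0,0,1.2,0,0,0],[0,0,0,1.2,0,0,0]]]'; python3 -m pendant '[[[0,0,0,0.3,0,0,0],[0,0,0,0.5,0,0,0],[0,0,0,0.5,0,0,0]]]'
```

```text
time_s: 9.67
eef_pos: [0.4679, -0.2746, 0.2286]
eef_rot: [-0.001, 0.731, 0.683, -0.001]
wrist_force: [0.2, 0.8, -1.8]
opening: 0.135
grasp_force: 58.7
time_s: 9.92
eef_pos: [0.4679, -0.2747, 0.2282]
eef_rot: [-0.001, 0.731, 0.683, -0.001]
wrist_force: [-0.4, -0.0, -2.1]
opening: 0.134
grasp_force: 59.1
```

```bash
python3 -m pendant '[[[0,0,0,0.4,0,0,0],[0,0,0,0.4,0,0,0],[0,0,0,0.4,0,0,0]]]'; python3 -m pendant '[[[0,0,0,0.4,0,0,0],[0,0,0,0.4,0,0,0],[0,0,0,0.4,0,0,0]]]'
```

```text
time_s: 10.17
eef_pos: [0.4679, -0.2747, 0.2282]
eef_rot: [-0.0, 0.731, 0.683, -0.001]
wrist_force: [-3.0, 2.6, 5.8]
opening: 0.133
grasp_force: 59.7
time_s: 10.42
eef_pos: [0.468, -0.2747, 0.2282]
eef_rot: [-0.001, 0.731, 0.683, -0.001]
wrist_force: [-3.8, 2.2, 8.6]
opening: 0.133
grasp_force: 60.5
```

Touched down at the predicted height. Ease off slightly and release.

```bash
python3 -m pendant '[[[0,0,0,-0.4,0,0,0],[0.16,0,0,-0.4,0,0,0],[0.2,0,0,-0.4,0,0,0],[0.28,0,0,-0.4,0,0,0],[0.4,0,0,-0.4,0,0,0]]]'; python3 -m pendant '[[[0.45,0,0,0,0,0,0],[0.45,0,0,0,0,0,0],[0.45,0,0,0,0,0,0]]]'; python3 -m pendant '[[[0.45,0,0,-5,0,0,0],[0.45,0,0,-20,0,0,0],[0.45,0,0,-45,0,0,0],[0.45,0,0,-75,0,0,0],[0.45,0,0,-105,0,0,0]]]';python3 -m pendant '[[[0.45,-40,0,-20,0,0,0],[0.45,-70,0,-30,0,0,0],[0.45,-90,0,-30,0,0,0],[0.45,-90,0,-30,0,0,0],[0.45,-90,0,-30,0,0,0]]]'; python3 - <<'E'
from h import *
im=ctrl.camera('wrist')[:,:,::-1];s=ctrl.camera('side')[:,:,::-1]
cv2.imwrite('pics/f1.png',np.vstack([cv2.resize(im,(400,300)),cv2.resize(s[140:280,180:380],(400,280))]))
E
```

```text
time_s: 10.83
eef_pos: [0.4679, -0.2747, 0.2276]
eef_rot: [-0.0, 0.731, 0.683, -0.001]
wrist_force: [-0.9, 0.5, -0.4]
opening: 0.39
grasp_force: 0.0
time_s: 11.08
eef_pos: [0.4679, -0.2747, 0.2277]
eef_rot: [-0.001, 0.731, 0.683, -0.001]
wrist_force: [-0.1, -0.2, 0.2]
opening: 0.45
grasp_force: 0.0
time_s: 11.5
eef_pos: [0.4678, -0.2744, 0.3338]
eef_rot: [-0.001, 0.731, 0.683, -0.001]
wrist_force: [0.9, 0.5, -0.4]
opening: 0.453
grasp_force: 0.0
time_s: 11.92
eef_pos: [0.4617, -0.3652, 0.3631]
eef_rot: [-0.0, 0.731, 0.682, -0.001]
wrist_force: [-0.6, 0.2, 0.0]
opening: 0.454
grasp_force: 0.0
```

View pics/f1.png

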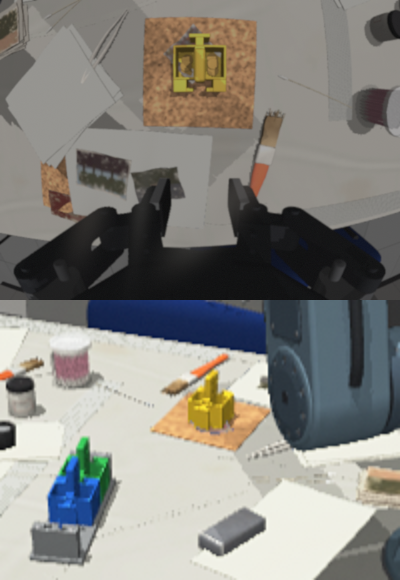

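The picture shows the yellow bin upright in the middle of the cork (wrist view ~(200,68) in a mat spanning 143–257 × 17–128). Blue and green stand untouched in the rack, and the gripper is clear.

```bash
python3 -c "
from bench import ctrl
print(ctrl.hand_in())"
```

```text
the job is handed in; nothing more can be done
None
```

The job is handed in: the yellow bin was lifted straight up out of the row and stands upright in the middle of the leftmost cork mat, released at about 11 s, and the blue and green bins are still in place in the rack.

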